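# Find the worn vibration mount and mark it

## Task

With the tips of the closed fingers, press down each of the three round steel pads on the check board by at least 3 mm and let it come up again: first the left one, then the middle, then the right. Feel which has the softest spring, then push the orange tag in front of that mount all the way down, leaving the other two tags up. Do not pull any pad or tag upward, and leave the loose things around the board where they are.

Things in the scene. Friction and masses are not known exactly. Their poses are not given: they have to be found in the camera images.
- check_board: aluminium check board on short feet, 180 (x) x 350 (y) x 12 mm, fixed to the worktop but standing anywhere and turned up to about 16 degrees. Origin: centre of its underside, on the worktop. Its x axis points away from the robot, y to the left, z up. It carries three look-alike vibration mounts in a row along y, 115 mm apart (left, middle, right as the robot sees them), and one orange tag 75 mm in front of each (towards the robot).
- pad_left_top (a point): centre of the upper face of the left mount's round steel pad (40 mm diameter, 6 mm thick), 59 mm above the worktop when free, the same for all three. Pads move straight down on a linear spring, up to 11 mm, and come back when let go. The black rubber housing below is 48 mm wide and 40 mm high. The three springs are one soft (about 450 N/m), one medium (900 N/m) and one firm (1600 N/m), in any order, and cannot be told apart by eye.
- pad_middle_top (a point): centre of the upper face of the middle mount's round steel pad (40 mm diameter, 6 mm thick), 59 mm above the worktop when free, the same for all three. Pads move straight down on a linear spring, up to 11 mm, and come back when let go. The black rubber housing below is 48 mm wide and 40 mm high. The three springs are one soft (about 450 N/m), one medium (900 N/m) and one firm (1600 N/m), in any order, and cannot be told apart by eye.
- pad_right_top (a point): centre of the upper face of the right mount's round steel pad (40 mm diameter, 6 mm thick), 59 mm above the worktop when free, the same for all three. Pads move straight down on a linear spring, up to 11 mm, and come back when let go. The black rubber housing below is 48 mm wide and 40 mm high. The three springs are one soft (about 450 N/m), one medium (900 N/m) and one firm (1600 N/m), in any order, and cannot be told apart by eye.
- tag_left_top (a point): centre of the upper face of the left mount's orange tag, a head 18 (x) x 28 (y) x 5 mm on a blade that slides in a grey guide block (26 x 36 mm, top 40 mm above the worktop). Head top is 63 mm above the worktop when up, 46 mm when fully down. It moves straight down against about 3 N of friction, and stays where it is left.
- tag_left (a joint): how far the left tag has been pushed down (m): 0 up, 0.017 fully down; negative if it was pulled up
- tag_middle_top (a point): centre of the upper face of the middle mount's orange tag, a head 18 (x) x 28 (y) x 5 mm on a blade that slides in a grey guide block (26 x 36 mm, top 40 mm above the worktop). Head top is 63 mm above the worktop when up, 46 mm when fully down. It moves straight down against about 3 N of friction, and stays where it is left.
- tag_middle (a joint): how far the middle tag has been pushed down (m): 0 up, 0.017 fully down; negative if it was pulled up
- tag_right_top (a point): centre of the upper face of the right mount's orange tag, a head 18 (x) x 28 (y) x 5 mm on a blade that slides in a grey guide block (26 x 36 mm, top 40 mm above the worktop). Head top is 63 mm above the worktop when up, 46 mm when fully down. It moves straight down against about 3 N of friction, and stays where it is left.
- tag_right (a joint): how far the right tag has been pushed down (m): 0 up, 0.017 fully down; negative if it was pulled up
- tape_roll: roll of black insulating tape, 72 x 79 x 18 mm, lying loose on the worktop; origin at the centre of its underside; to be left alone
- relay: small plug-in relay with a clear cover, 29 x 23 x 36 mm, standing loose; origin at the centre of its underside; to be left alone
- bearing: steel ball bearing ring, 42 mm across, 13 mm high, lying loose; origin at the centre of its underside; to be left alone

How it is judged (in metres and radians):
On the way, in this order (a step that is already met when the one before it is completed fails the run):
1. the left pad is pressed down at least 1.5 mm (z of pad_left_top in the frame of check_board below 0.0575 m), for 0.05 s.
2. the middle pad is pressed down at least 1.5 mm (z of pad_middle_top in the frame of check_board below 0.0575 m), for 0.05 s.
3. the right pad is pressed down at least 1.5 mm (z of pad_right_top in the frame of check_board below 0.0575 m), for 0.05 s.
4. then a tag is pushed down (value of joint any of tag_left, tag_middle, tag_right above 0.014 m), for 0.1 s.
At the end, for the whole second after the job is handed in: The softest mount's tag is at least 14 mm down, the other tags less than 3 mm, and all pads are back up within 1 mm. The rules know the softest pad by its sag at rest: a few hundredths of a millimetre lower than the others, too little to measure, so it must be felt (((value of joint tag_left above 0.014 m and value of joint each of tag_middle, tag_right below 0.003 m and z of pad_left_top in the frame of pad_middle_top below -3e-05 m and z of pad_left_top in the frame of pad_right_top below -3e-05 m) or (value of joint tag_middle above 0.014 m and value of joint each of tag_left, tag_right below 0.003 m and z of pad_middle_top in the frame of pad_left_top below -3e-05 m and z of pad_middle_top in the frame of pad_right_top below -3e-05 m) or (value of joint tag_right above 0.014 m and value of joint each of tag_left, tag_middle below 0.003 m and z of pad_right_top in the frame of pad_left_top below -3e-05 m and z of pad_right_top in the frame of pad_middle_top below -3e-05 m)) and z of each of pad_left_top, pad_middle_top, pad_right_top in the frame of check_board above 0.058 m); the robot touches nothing.
It fails at once if a pad or a tag is pulled up by more than 3 mm (value of joint any of tag_left, tag_middle, tag_right below -0.003 m or z of any of pad_left_top, pad_middle_top, pad_right_top in the frame of check_board above 0.062 m).
It fails at once if a loose bystander is moved by more than 20 mm or lifted (distance of any of tape_roll, relay, bearing from where it was at the start of the episode above 0.02 m).
It also fails if it takes over 45 s, if anything falls off the work surface, if the arm or the gripper's body presses on something with over 40 N, if the wrist force passes 120 N, or if a joint passes its speed limit or range.

## Robot

A 6-joint arm with a two-finger parallel gripper is mounted at the origin on a cart in front of the work surface, level with it; the furniture and walls round the work are solid. World frame = base frame: x ahead of the robot, y to its left, z up, the work surface at z = 0. Lengths are in m, angles in degrees, forces in N, time in s.
With the tool pointing down it reaches from about 0.225 to 0.875 m from the base axis. Payload 3.4 kg.
Tool frame: the origin (TCP) lies between the finger pads; the fingertips stand 19 mm ahead of it and the grasp point (between the pads) is the TCP; z points along the fingers, y is the line along which they close (so a half turn about z gives the same grasp; the last joint's range is limited). The gripper opens to 85 mm and grips with 20 to 120 N. Pads are 22 mm wide; open, the fingers measure 114 mm over their backs; the gripper's body (76 mm by 85 mm) begins 54 mm behind the grasp point. The pads swing forward as they close: fully open they stand 13 mm farther back than shut.
Start: joints at [66.406, 15.808, 86.224, -0, 77.962, -6.933], TCP at [0.165, 0.551, 0.228] pointing down, gripper open.
Joint ranges: [-165.64, 165.64], [-43.16, 119.46], [12.63, 154.43], [-67.54, 247.53], [6.08, 155.33], [-154.97, 154.97]. Speed limits (degrees/s): [147.25, 147.25, 180, 180, 180, 180].

## Interface

Orientations are given as [roll, pitch, yaw] about the fixed x, y, z axes, in that order (R = Rz(yaw) Ry(pitch) Rx(roll)).
In Python, from workcell import robot gives the robot as it stands. The module is installed in compiled form; this text tells all that it offers.
- The arm moves only by the tool arm_command, never from a script. Its argument "motion" is a list of rows, each a list of 2 entries, a list of its own where there are three numbers: the shift along the tool's x, y, z in mm, then the turn, a rotation vector about the tool's x, y, z in degrees. A call has 1 to 8 rows; each row shifts and turns the commanded pose from where the row before left it, along the tool's axes as they then stand; what a row does not reach is not made up. A row lasts 1/10 s, in which the tool goes at most 50 mm and 8.59 degrees, less where a joint would pass 70% of its speed; a pose out of reach is approached as far as the arm can. A call is refused whole if a number of a shift passes 50 or a number of a turn 8.59, either way. A call with a gripper value outside its range is refused whole. "hand" is the closure in counts, from 0 (fully open) to 255 (shut), set as the call begins (left out, the last holds). The fingers move at their own pace and stop on an object; "grip_force" is the grip in N (left out, the last holds). Time passes only in rows, so rows that do not move let the fingers close. It gives the time, the measured TCP pose, the force, the opening and the grip force at its end, in the units of the state.
- robot.observe(): the state, without advancing time (a new reading comes with each control period).
- robot.get_image(name): name is "side" or "top" or "wrist"; returns a dict with "img" (420x560x3 uint8, red, green, blue), "intrinsics" (3x3 intrinsics, pixels), "world_from_camera" (4x4, takes a point from camera to world coordinates). Camera axes: x right, y up, looking along -z (the intrinsics and any distortion apply to the point x, -y, -z); pixel columns grow to the right and rows downward; lengths in m; the calibration is good to about 2 mm. A picture is of the moment at which its call begins. There is no depth.
- robot.job_done(): hands the job in; it is judged then, once.
The state is a dict: "t": time; "qpos": joint angles; "joint_vel": joint speeds; "joint_torque": joint torques, N m; "tool_pos": TCP position; "orientation": TCP orientation; "force": force on the tool from outside, world axes, zero at the start; "ft_torque": the same for the moment, N m; "width": finger opening in m; "gripper_force": force on a finger pad.
Only numpy, scipy, OpenCV 4.12 (cv2) and the standard library are available. Lean on these libraries where they do the work, as an engineer would, in place of code of your own. Each camera call takes 0.05 s, during which the arm holds its last target. There are 200 camera calls.

## Working session

There is one attempt and no reset: what is moved stays moved. The work goes in short steps, Python scripts to look and compute and a tool call to move; the robot and the scene stay as the last step left them, time stands still between calls to the robot, and variables do not carry over. Pictures are saved under pics/ and viewed, at most 10 in all, crops included, and the job is handed in when it is done.

Besides the shell and the picture viewer there is one more tool, called in YAML: its name, and indented under it one key for each argument. arm_command: Moves the arm, as the interface text tells. Its arguments: {"type":"object","properties":{"motion":{"type":"array"},"hand":{"type":"number"},"grip_force":{"type":"number"}},"required":["motion"]}

```bash
mkdir -p pics; python3 - <<'E'
from workcell import robot
import cv2,pickle
s=robot.observe();print(s)
d={n:robot.get_image(n) for n in("top","side")}
pickle.dump(d,open("im.pkl","wb"))
for n in d:
    cv2.imwrite(f"pics/{n}0.png",d[n]["img"][:,:,::-1]);print(d[n]["intrinsics"],d[n]["world_from_camera"])
E
```

```text
{'t': 0.0, 'qpos': array([ 6.64052120e+01,  1.58492645e+01,  8.62946092e+01, -9.28760114e-04,
        7.79611488e+01, -6.93313129e+00]), 'joint_vel': array([ 0.02762813,  0.04396412,  0.01018004,  0.00573707, -0.13316859,
        0.05451185]), 'joint_torque': array([-1.46945213e-04, -4.16766822e+01, -2.45810527e+01, -4.13022944e-04,
        1.07753740e-02, -8.49007851e-07]), 'tool_pos': array([0.16466779, 0.55037343, 0.22732761]), 'orientation': array([-1.79895636e+02, -1.17760113e-02,  1.63338527e+02]), 'force': array([-0.49503759,  0.18525704, -0.03924111]), 'ft_torque': array([-0.0121307 , -0.00885431,  0.01789648]), 'gripper_force': 0.0, 'width': 0.08523163725444392}
[[460.5548552    0.         284.03343663]
 [  0.         460.5548552  207.78545306]
 [  0.           0.           1.        ]] [[-0.01465307  0.99293592 -0.11774359  0.35566543]
 [-0.99984035 -0.01334607  0.01188127 -0.02302751]
 [ 0.01022592  0.11789889  0.99297295  1.17198955]
 [ 0.          0.          0.          1.        ]]
[[512.10531565   0.         273.72193155]
 [  0.         512.10531565 202.69308183]
 [  0.           0.           1.        ]] [[-0.99997624 -0.0029334  -0.00623826  0.4893828 ]
 [-0.00407945 -0.47766186  0.8785343   1.12756347]
 [-0.00555687  0.87853887  0.47763854  0.73589525]
 [ 0.          0.          0.          1.        ]]
```

View pics/top0.png

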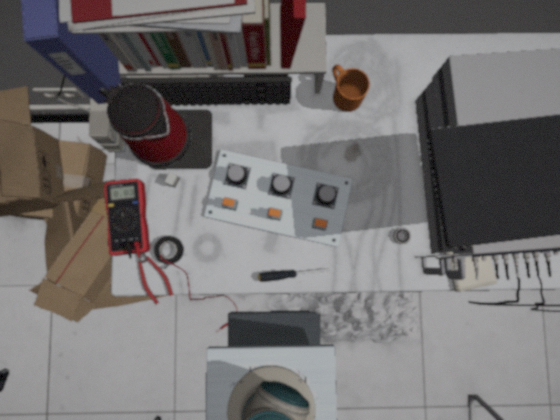

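View pics/side0.png

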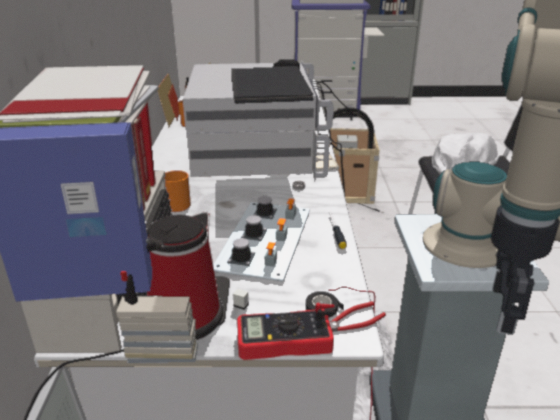

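The top view shows the board at about (280,197), with pads near (237,174), (282,184) and (326,195) and orange tags near (229,203), (274,213) and (320,223). The relay is at (168,180), the tape roll at (168,249) and the bearing at (401,236). The side view shows the same pads at (241,250), (254,227) and (265,205), with the kettle at the board's left rear.

```bash
cat > h.py <<'E'
import numpy as np
def ray(d,uv):
    K,T=d["intrinsics"],d["world_from_camera"]
    p=np.linalg.inv(K)@[uv[0],uv[1],1]
    return T[:3,3],T[:3,:3]@(p*[1,-1,-1])
def onplane(d,uv,z):
    o,r=ray(d,uv);return o+r*(z-o[2])/r[2]
def proj(d,P):
    T=d["world_from_camera"];c=T[:3,:3].T@(np.array(P)-T[:3,3]);q=d["intrinsics"]@(c*[1,-1,-1]);return q[:2]/q[2]
E
python3 - <<'E'
import pickle,cv2,numpy as np
from h import *
D=pickle.load(open("im.pkl","rb"))
def blobs(img,mask,lo,hi,box):
    m=np.zeros_like(mask);x0,y0,x1,y1=box;m[y0:y1,x0:x1]=mask[y0:y1,x0:x1]
    n,_,st,c=cv2.connectedComponentsWithStats(m)
    return [(c[i],st[i]) for i in range(1,n) if lo<=st[i,4]<=hi]
for n,box in(("top",(195,140,365,250)),("side",(215,190,320,280))):
    d=D[n];im=d["img"];hsv=cv2.cvtColor(im,cv2.COLOR_RGB2HSV)
    o=cv2.inRange(hsv,(3,120,80),(25,255,255))
    print(n,"orange")
    for c,s in blobs(im,o,15,400,box): print(c.round(1),s,onplane(d,c,.063 if n=="top" else .06).round(4))
    # dark housing blobs
    k=cv2.inRange(hsv,(0,0,0),(180,255,70))
    print("dark")
    for c,s in blobs(im,k,30,900,box): print(c.round(1),s)
    x0,y0,x1,y1=box
    cv2.imwrite(f"pics/{n}crop.png",cv2.resize(im[y0:y1,x0:x1,::-1],None,fx=4.5,fy=4.5,interpolation=cv2.INTER_CUBIC))
E
```

```text
top orange
[228.  201.9] [223 199  11   7  61] [0.5034 0.0994 0.063 ]
[273.8 212.1] [269 209  11   7  62] [ 0.4769 -0.0113  0.063 ]
[320.2 222.7] [315 219  11   8  66] [ 0.4498 -0.1233  0.063 ]
dark
[202.4 153.3] [195 140  16  28 440]
[237.4 179.9] [226 168  21  18 125]
[280.1 189.2] [270 177  23  19 130]
[323.2 198.1] [314 185  23  22 204]
side orange
[290.3 202.9] [287 199   7  10  46] [ 0.4524 -0.1142  0.06  ]
[280.9 222.7] [278 218   8  12  57] [ 0.4791 -0.0075  0.06  ]
[270.2 247.3] [267 243   8  12  55] [0.5056 0.1067 0.06  ]
dark
[264.6 209.8] [256 203  19  15 206]
[253.5 230.8] [245 223  18  16 224]
[240.8 255.2] [232 247  19  17 257]
```

View pics/topcrop.png

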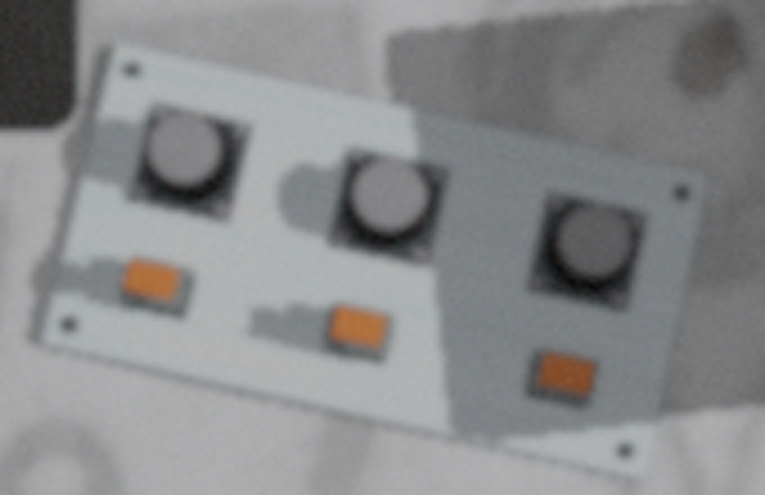

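Tag spacing comes out at 229 mm against the expected 230 mm, and the two views agree within the side camera's coarse height guess. Board yaw is −13.5°. The pads should lie 75 mm along board x from the tags; I'll check that against the pad pixels while moving.

```bash
python3 - <<'E'
import pickle
from h import *
D=pickle.load(open("im.pkl","rb"))
for uv in((235.9,173.3),(281,183.3),(326.8,193.3)): print(onplane(D["top"],uv,.059).round(4))
for P in((.5763,.0818,.059),(.5498,-.0289,.059),(.5227,-.1409,.059)): print(proj(D["top"],P).round(1),proj(D["side"],P).round(1))
E
```

```text
[0.5744 0.0805 0.059 ]
[ 0.5481 -0.0298  0.059 ]
[ 0.5219 -0.1414  0.059 ]
[235.4 172.5] [241.2 242. ]
[280.6 182.6] [253.9 218.9]
[326.6 193. ] [265.  198.7]
```

arm_command:
  motion:
    - [[0, 0, 0], [0, 0, -3.2]]
    - [[-36.4, -25.7, 0], [0, 0, 0]]
    - [[-36.4, -25.7, 0], [0, 0, 0]]
    - [[-36.4, -25.7, 0], [0, 0, 0]]
    - [[-36.4, -25.7, 0], [0, 0, 0]]
    - [[-36.4, -25.7, 0], [0, 0, 0]]
    - [[-36.4, -25.7, 0], [0, 0, 0]]
    - [[-36.4, -25.7, 0], [0, 0, 0]]
  hand: 255
  grip_force: 40

```text
t: 0.9
tool_pos: [0.3714, 0.315, 0.228]
orientation: [-180.0, -0.0, 166.5]
force: [0.4, 0.5, -0.1]
width: 0.0002
gripper_force: 0.0
```

arm_command:
  motion:
    - [[-36.4, -25.7, 0], [0, 0, 0]]
    - [[-36.4, -25.7, 0], [0, 0, 0]]
    - [[-36.4, -25.7, 0], [0, 0, 0]]
    - [[-36.4, -25.7, 0], [0, 0, 0]]
    - [[-36.4, -25.7, 0], [0, 0, 0]]
    - [[-36.4, -25.7, 0], [0, 0, 0]]
    - [[-36.4, -25.7, 0], [0, 0, 0]]
    - [[0, 0, 0], [0, 0, 0]]

```text
t: 1.7
tool_pos: [0.5803, 0.0778, 0.2271]
orientation: [-179.9, 0.1, 166.3]
force: [0.0, 0.4, 0.2]
width: -0.0002
gripper_force: 0.0
```

arm_command:
  motion:
    - [[5.4, 2, 30], [0, 0, 0]]
    - [[0, 0, 40], [0, 0, 0]]
    - [[0, 0, 40], [0, 0, 0]]
    - [[0, 0, 25], [0, 0, 0]]
    - [[0, 0, 0], [0, 0, 0]]
    - [[0, 0, 0], [0, 0, 0]]

```text
t: 2.3
tool_pos: [0.5717, 0.086, 0.0934]
orientation: [180.0, -0.0, 166.6]
force: [0.7, -0.5, 0.7]
width: 0.0003
gripper_force: 0.0
```

```bash
python3 - <<'E'
from workcell import robot
import cv2
s=robot.observe();print(s["tool_pos"],s["force"])
a=robot.get_image("side")["img"][170:290,190:340];b=robot.get_image("top")["img"][130:250,190:340]
import numpy as np
cv2.imwrite("pics/h1.png",cv2.resize(np.hstack([a,b])[:,:,::-1],None,fx=2.6,fy=2.6,interpolation=cv2.INTER_CUBIC))
E
```

```text
[0.5717375  0.08601113 0.09336645] [ 0.744057   -0.52760577  0.67584659]
```

View pics/h1.png

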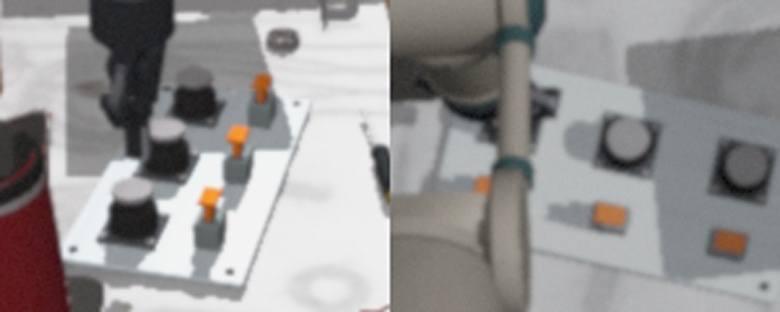

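The fingers are about 15 mm above the left pad (side crop tip at (133,155), pad at (133,193)). I'll nudge to the pad centre and press.

arm_command:
  motion:
    - [[-4.3, -3, 0], [0, 0, 0]]
    - [[0, 0, 8], [0, 0, 0]]
    - [[0, 0, 5], [0, 0, 0]]
    - [[0, 0, 5], [0, 0, 0]]
    - [[0, 0, 0], [0, 0, 0]]
    - [[0, 0, 0], [0, 0, 0]]
    - [[0, 0, 0], [0, 0, 0]]

```text
t: 3.1
tool_pos: [0.5755, 0.0817, 0.0752]
orientation: [180.0, 0.0, 166.5]
force: [-0.1, -0.2, 0.3]
width: -0.0001
gripper_force: 0.0
```

arm_command:
  motion:
    - [[0, 0, 4.5], [0, 0, 0]]
    - [[0, 0, 0], [0, 0, 0]]
    - [[0, 0, 0], [0, 0, 0]]
    - [[0, 0, 0], [0, 0, 0]]

```text
t: 3.5
tool_pos: [0.5755, 0.0816, 0.0707]
orientation: [180.0, 0.0, 166.5]
force: [0.1, -0.1, 0.5]
width: -0.0001
gripper_force: 0.0
```

arm_command:
  motion:
    - [[0, 0, 0], [0, 0, 0]]

```text
t: 3.6
tool_pos: [0.5755, 0.0816, 0.0708]
orientation: [180.0, 0.0, 166.5]
force: [-0.5, -0.5, 0.8]
width: -0.0001
gripper_force: 0.0
```

arm_command:
  motion:
    - [[0, 0, 0], [0, 0, 0]]

```text
t: 3.7
tool_pos: [0.5755, 0.0817, 0.0708]
orientation: [180.0, 0.0, 166.5]
force: [0.5, -1.0, 1.5]
width: 0.0002
gripper_force: 0.0
```

arm_command:
  motion:
    - [[0, 0, 2], [0, 0, 0]]
    - [[0, 0, 0], [0, 0, 0]]
    - [[0, 0, 0], [0, 0, 0]]
    - [[0, 0, 0], [0, 0, 0]]

```text
t: 4.1
tool_pos: [0.5754, 0.0816, 0.0687]
orientation: [180.0, 0.0, 166.5]
force: [-0.0, -0.2, -0.2]
width: 0.0001
gripper_force: 0.0
```

```bash
python3 - <<'E'
from workcell import robot
import cv2
F=[]
for i in range(8):
    d=robot.get_image("side"); s=robot.observe(); F.append(s["force"][2])
print(s["tool_pos"],F)
a=d["img"][190:280,200:320]
cv2.imwrite("pics/h2.png",cv2.resize(a[:,:,::-1],None,fx=5,fy=5,interpolation=cv2.INTER_CUBIC))
E
```

```text
[0.57542809 0.08163342 0.06870407] [np.float64(-0.29889050462203703), np.float64(-1.1064393428219503), np.float64(0.2550229412502534), np.float64(0.7309425041616964), np.float64(0.39672647547509937), np.float64(-0.38143583813937276), np.float64(0.28896465241454844), np.float64(0.054021349439501036)]
```

View pics/h2.png

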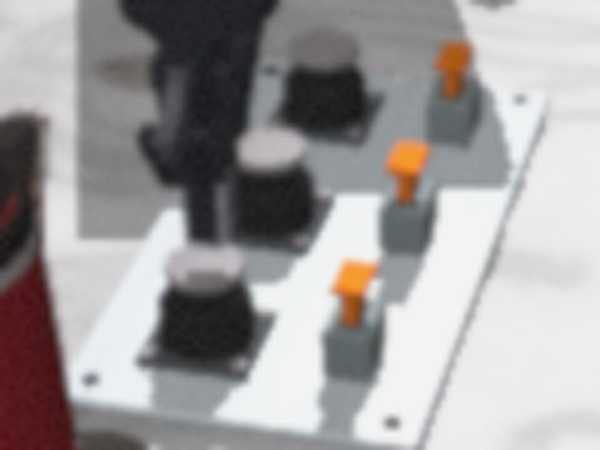

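The tip appears to end around crop (205,245), at or just above the pad's rear edge, and there is no force yet. I'll check with the wrist camera.

```bash
python3 - <<'E'
from workcell import robot
import cv2,pickle
from h import *
d=robot.get_image("wrist"); e=robot.get_image("side")
pickle.dump((d,e),open("w.pkl","wb"))
print(d["intrinsics"],d["world_from_camera"].round(3))
for P in((.5755,.081,.059),(.5754,.0816,.0497),(.5754,.0816,.0687),(.503,.0994,.063)): print(P,proj(d,P),proj(e,P))
cv2.imwrite("pics/w.png",d["img"][:,:,::-1])
E
```

```text
[[339.10660202   0.         276.07936124]
 [  0.         339.10660202 205.27312598]
 [  0.           0.           1.        ]] [[ 0.233 -0.919 -0.318  0.494]
 [ 0.972  0.22   0.076  0.101]
 [ 0.    -0.327  0.945  0.214]
 [ 0.     0.     0.     1.   ]]
(0.5755, 0.081, 0.059) [275.0912505  261.92664692] [241.55936992 241.83463749]
(0.5754, 0.0816, 0.0497) [276.17721619 253.15161496] [241.72158435 245.18414168]
(0.5754, 0.0816, 0.0687) [276.19150457 271.1889788 ] [241.44336169 238.59147765]
(0.503, 0.0994, 0.063) [277.22402752 111.38737021] [271.34557481 244.54337797]
```

View pics/w.png

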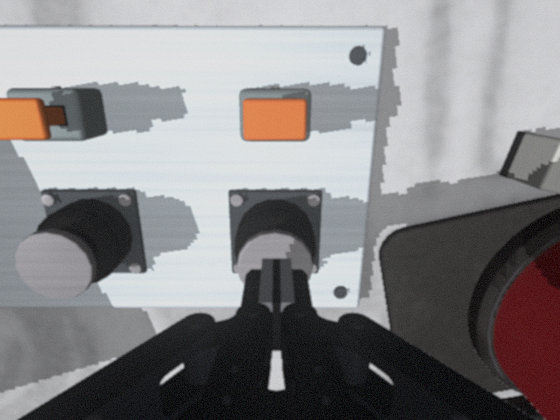

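The wrist view shows the left pad centred at about (275,263), which confirms its x and y. The fingertips end at row 260, with their tips still above the pad. They are higher than the 19 mm figure suggests, so I'll keep descending by feel.

arm_command:
  motion:
    - [[0, 0, 3], [0, 0, 0]]
    - [[0, 0, 0], [0, 0, 0]]
    - [[0, 0, 0], [0, 0, 0]]

```text
t: 4.9
tool_pos: [0.5753, 0.0816, 0.0655]
orientation: [-180.0, -0.0, 166.5]
force: [0.0, 0.1, 0.5]
width: -0.0004
gripper_force: 0.0
```

arm_command:
  motion:
    - [[0, 0, 3], [0, 0, 0]]
    - [[0, 0, 0], [0, 0, 0]]
    - [[0, 0, 0], [0, 0, 0]]

```text
t: 5.2
tool_pos: [0.5753, 0.0816, 0.0626]
orientation: [180.0, -0.0, 166.5]
force: [0.3, 0.1, 0.7]
width: -0.0
gripper_force: 0.0
```

arm_command:
  motion:
    - [[0, 0, 2], [0, 0, 0]]
    - [[0, 0, 0], [0, 0, 0]]
    - [[0, 0, 0], [0, 0, 0]]

```text
t: 5.5
tool_pos: [0.5754, 0.0816, 0.0607]
orientation: [180.0, -0.0, 166.5]
force: [-0.1, 0.4, 0.0]
width: -0.0
gripper_force: 0.0
```

arm_command:
  motion:
    - [[0, 0, 2], [0, 0, 0]]
    - [[0, 0, 0], [0, 0, 0]]
    - [[0, 0, 0], [0, 0, 0]]

```text
t: 5.8
tool_pos: [0.5754, 0.0816, 0.0586]
orientation: [180.0, -0.0, 166.5]
force: [-0.4, -0.1, -0.3]
width: -0.0003
gripper_force: 0.0
```

```bash
python3 - <<'E'
from workcell import robot
import cv2,numpy as np
F=[]
for i in range(4):
    w=robot.get_image("wrist")["img"];F.append(robot.observe()["force"][2])
s=robot.get_image("side")["img"]
a=cv2.resize(s[215:275,210:280],(420,360),interpolation=cv2.INTER_CUBIC)
b=cv2.resize(w[180:320,200:340],(360,360),interpolation=cv2.INTER_CUBIC)
print(F)
cv2.imwrite("pics/c.png",np.hstack([a,b])[:,:,::-1])
E
```

```text
[np.float64(-0.5959965196449156), np.float64(0.5696644281277603), np.float64(0.4287506971428905), np.float64(-0.14746452921132505)]
```

View pics/c.png

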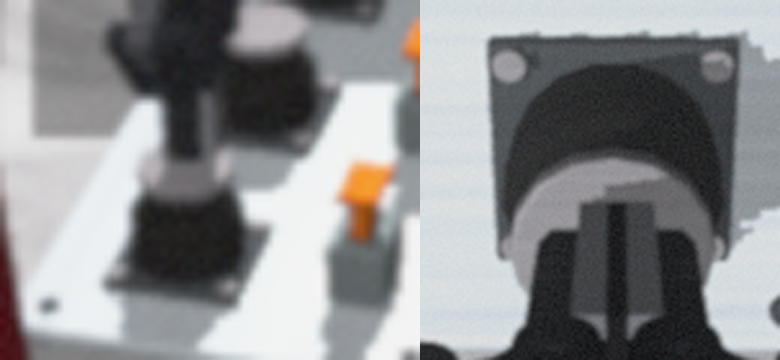

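Side crop: the fingertip ends at about (185,158), right at the pad's top surface. Contact should come very soon, so I'll continue in small steps.

arm_command:
  motion:
    - [[0, 0, 2], [0, 0, 0]]
    - [[0, 0, 0], [0, 0, 0]]
    - [[0, 0, 0], [0, 0, 0]]

```text
t: 6.35
tool_pos: [0.5753, 0.0817, 0.0566]
orientation: [180.0, -0.0, 166.5]
force: [0.3, -0.5, -0.4]
width: 0.0002
gripper_force: 0.0
```

arm_command:
  motion:
    - [[0, 0, 2], [0, 0, 0]]
    - [[0, 0, 0], [0, 0, 0]]
    - [[0, 0, 0], [0, 0, 0]]

```text
t: 6.65
tool_pos: [0.5756, 0.0817, 0.0548]
orientation: [180.0, 0.0, 166.5]
force: [0.6, 0.5, 1.4]
width: 0.0
gripper_force: 0.5
```

arm_command:
  motion:
    - [[0, 0, 2], [0, 0, 0]]
    - [[0, 0, 0], [0, 0, 0]]
    - [[0, 0, 0], [0, 0, 0]]

```text
t: 6.95
tool_pos: [0.5757, 0.0816, 0.0529]
orientation: [180.0, 0.0, 166.5]
force: [0.1, -0.4, 2.8]
width: -0.0
gripper_force: 1.3
```

Contact. I'll go on for a clean slope.

arm_command:
  motion:
    - [[0, 0, 3], [0, 0, 0]]
    - [[0, 0, 0], [0, 0, 0]]
    - [[0, 0, 0], [0, 0, 0]]

```text
t: 7.25
tool_pos: [0.5756, 0.0816, 0.05]
orientation: [180.0, 0.0, 166.5]
force: [0.0, 0.4, 5.9]
width: -0.0001
gripper_force: 2.6
```

```bash
cat > f.py <<'E'
from workcell import robot
import numpy as np
F=[];Z=[]
for i in range(10):
    robot.get_image("side");s=robot.observe();F.append(s["force"][2]);Z.append(s["tool_pos"][2])
print("z",np.mean(Z),"F",np.mean(F),np.std(F)/3,"t",s["t"],s["tool_pos"])
E
python3 f.py
```

```text
z 0.050059992203541036 F 5.3603728156049275 0.14881491233655933 t 7.75 [0.57569689 0.08164906 0.05007279]
```

arm_command:
  motion:
    - [[0, 0, 2], [0, 0, 0]]
    - [[0, 0, 0], [0, 0, 0]]
    - [[0, 0, 0], [0, 0, 0]]

```text
t: 8.05
tool_pos: [0.5757, 0.0816, 0.0483]
orientation: [180.0, 0.0, 166.5]
force: [-1.2, -0.8, 6.7]
width: 0.0004
gripper_force: 3.4
```

```bash
python3 f.py
```

```text
z 0.04832312257872293 F 6.603947762658862 0.1893529127650095 t 8.55 [0.57566358 0.08165109 0.04831029]
```

Left: contact at TCP z ≈ 0.0557, 6.6 N at about 7.4 mm, so ≈ 900 N/m (medium). Now the middle pad.

arm_command:
  motion:
    - [[0, 0, -22], [0, 0, 0]]
    - [[0, -38, 0], [0, 0, 0]]
    - [[0, -39, 0], [0, 0, 0]]
    - [[0, -38, 0], [0, 0, 0]]
    - [[0, 0, 0], [0, 0, 0]]
    - [[0, 0, 10], [0, 0, 0]]
    - [[0, 0, 3], [0, 0, 0]]
    - [[0, 0, 0], [0, 0, 0]]

```text
t: 9.35
tool_pos: [0.548, -0.029, 0.0555]
orientation: [180.0, -0.1, 166.6]
force: [0.0, -0.6, -0.0]
width: 0.0001
gripper_force: 0.1
```

arm_command:
  motion:
    - [[0, 0, 3], [0, 0, 0]]
    - [[0, 0, 3], [0, 0, 0]]
    - [[0, 0, 2], [0, 0, 0]]
    - [[0, 0, 0], [0, 0, 0]]
    - [[0, 0, 0], [0, 0, 0]]

```text
t: 9.85
tool_pos: [0.5489, -0.0298, 0.0489]
orientation: [180.0, 0.0, 166.5]
force: [0.6, 1.7, 2.8]
width: -0.0001
gripper_force: 1.5
```

```bash
python3 f.py
```

```text
z 0.048902188162703544 F 3.0927205058774363 0.09649678472932093 t 10.35 [ 0.54890705 -0.0301975   0.04879658]
```

Middle: 3.1 N at ~6.8 mm, so ≈ 455 N/m (soft). Right pad next.

arm_command:
  motion:
    - [[0, 0, -22], [0, 0, 0]]
    - [[0, -38, 0], [0, 0, 0]]
    - [[0, -39, 0], [0, 0, 0]]
    - [[0, -38, 0], [0, 0, 0]]
    - [[0, 0, 0], [0, 0, 0]]
    - [[0, 0, 10], [0, 0, 0]]
    - [[0, 0, 3], [0, 0, 0]]
    - [[0, 0, 0], [0, 0, 0]]

```text
t: 11.15
tool_pos: [0.5211, -0.1407, 0.0564]
orientation: [180.0, -0.2, 166.6]
force: [0.6, 0.4, 0.3]
width: -0.0001
gripper_force: 0.0
```

arm_command:
  motion:
    - [[0, 0, 3], [0, 0, 0]]
    - [[0, 0, 3], [0, 0, 0]]
    - [[0, 0, 2], [0, 0, 0]]
    - [[0, 0, 0], [0, 0, 0]]
    - [[0, 0, 0], [0, 0, 0]]

```text
t: 11.65
tool_pos: [0.522, -0.1411, 0.0506]
orientation: [180.0, 0.0, 166.6]
force: [-1.9, 2.1, 8.0]
width: -0.0
gripper_force: 4.2
```

```bash
python3 f.py
```

```text
z 0.05068330001495347 F 8.158175603676003 0.12653573587142042 t 12.15 [ 0.52203376 -0.14108129  0.05069896]
```

Right: 8.2 N at ~5.1 mm, so ≈ 1600 N/m (firm). The middle is softest, so its tag is next.

arm_command:
  motion:
    - [[0, 0, -36], [0, 0, 0]]
    - [[25, 38, 0], [0, 0, 0]]
    - [[25, 39, 0], [0, 0, 0]]
    - [[24, 38, 0], [0, 0, 0]]
    - [[0, 0, 0], [0, 0, 0]]
    - [[0, 0, 10], [0, 0, 0]]
    - [[0, 0, 0], [0, 0, 0]]
    - [[0, 0, 0], [0, 0, 0]]

```text
t: 12.95
tool_pos: [0.4771, -0.0139, 0.0751]
orientation: [-180.0, -0.0, 166.5]
force: [-0.3, 0.5, -0.8]
width: -0.0002
gripper_force: 0.0
```

```bash
python3 - <<'E'
from workcell import robot
import cv2,numpy as np
w=robot.get_image("wrist")["img"]
s=robot.get_image("side")["img"]
a=cv2.resize(s[185:275,210:320],(440,360),interpolation=cv2.INTER_CUBIC)
b=cv2.resize(w[170:320,200:350],(360,360),interpolation=cv2.INTER_CUBIC)
print(robot.observe()["tool_pos"])
cv2.imwrite("pics/t.png",np.hstack([a,b])[:,:,::-1])
E
```

```text
[ 0.47724737 -0.01397696  0.07545515]
```

View pics/t.png

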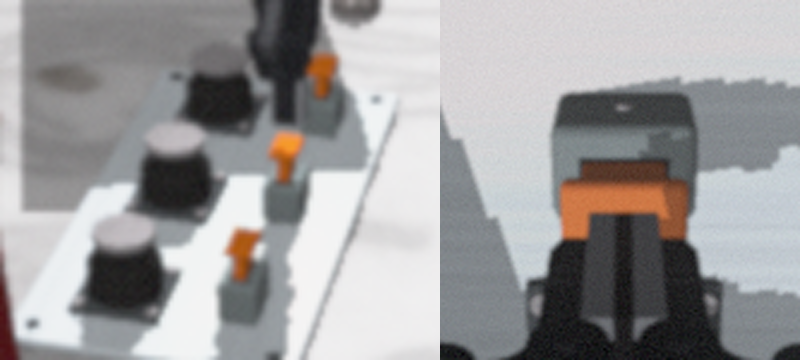

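The fingers are centred over the middle tag (wrist crop (625,215)) and all pads are up. Pressing down.

arm_command:
  motion:
    - [[0, 2, 10], [0, 0, 0]]
    - [[0, 0, 6], [0, 0, 0]]
    - [[0, 0, 5], [0, 0, 0]]
    - [[0, 0, 5], [0, 0, 0]]
    - [[0, 0, 4], [0, 0, 0]]
    - [[0, 0, 0], [0, 0, 0]]
    - [[0, 0, 0], [0, 0, 0]]

```text
t: 13.75
tool_pos: [0.4767, -0.0108, 0.0454]
orientation: [180.0, -0.1, 166.5]
force: [-0.4, 1.1, -0.2]
width: -0.0002
gripper_force: 0.0
```

arm_command:
  motion:
    - [[0, 0, 2], [0, 0, 0]]
    - [[0, 0, 0], [0, 0, 0]]
    - [[0, 0, 0], [0, 0, 0]]

```text
t: 14.05
tool_pos: [0.4771, -0.011, 0.0436]
orientation: [180.0, -0.0, 166.5]
force: [-0.5, 0.3, -0.2]
width: 0.0002
gripper_force: 0.0
```

arm_command:
  motion:
    - [[0, 0, 1.5], [0, 0, 0]]
    - [[0, 0, 0], [0, 0, 0]]
    - [[0, 0, 0], [0, 0, 0]]

```text
t: 14.35
tool_pos: [0.4772, -0.011, 0.0429]
orientation: [180.0, 0.0, 166.5]
force: [-1.5, 0.5, 6.9]
width: -0.0002
gripper_force: 3.4
```

Force rose to 6.9 N at the expected bottom (0.0427). One last push, then retreat.

arm_command:
  motion:
    - [[0, 0, 1], [0, 0, 0]]
    - [[0, 0, 0], [0, 0, 0]]
    - [[0, 0, 0], [0, 0, 0]]

```text
t: 14.65
tool_pos: [0.4772, -0.011, 0.0428]
orientation: [180.0, 0.0, 166.5]
force: [-3.6, 0.8, 14.4]
width: 0.0
gripper_force: 7.4
```

arm_command:
  motion:
    - [[0, 0, -10], [0, 0, 0]]
    - [[0, 0, -30], [0, 0, 0]]
    - [[0, 0, -40], [0, 0, 0]]
    - [[0, 0, -40], [0, 0, 0]]
    - [[40, 0, -20], [0, 0, 0]]
    - [[40, 0, 0], [0, 0, 0]]
    - [[0, 0, 0], [0, 0, 0]]
    - [[0, 0, 0], [0, 0, 0]]

```text
t: 15.45
tool_pos: [0.3989, 0.0078, 0.1816]
orientation: [180.0, 0.1, 166.6]
force: [0.3, -0.2, 0.8]
width: 0.0005
gripper_force: 0.0
```

```bash
python3 - <<'E'
from workcell import robot
import cv2
s=robot.get_image("side")["img"]
cv2.imwrite("pics/e.png",cv2.resize(s[160:330,200:370],(680,595),interpolation=cv2.INTER_CUBIC)[:,:,::-1])
E
```

```text
(no output)
```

View pics/e.png

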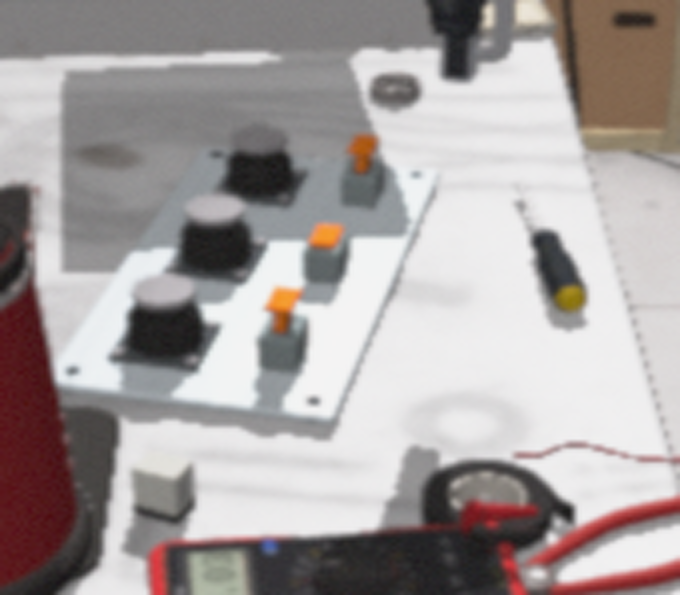

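The middle tag at (326,240) is fully down. The other two, at (283,300) and (363,150), are up, all pads are up, and the loose items are where they were.

```bash
python3 -c "
from workcell import robot
print(robot.job_done())"
```

```text
the job is handed in; nothing more can be done
None
```

I pressed the pads left, middle, right; the middle felt softest (about 455 N/m, against 900 left and 1600 right), so its tag is fully down, the other two are up, and the job is handed in (no verdict was returned).

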